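# Sort the box cover clear, then thread the scraper out of the half-covered tool box

## Task

The eraser and the black loupe have been left on the cover of the half-covered wooden tool box: first put the eraser into the bin that holds the pencil and the loupe into the bin that holds the other loupe. Then take the scraper in the box by its wooden grip, tilt it and thread it out through the open half without forcing it, and finish still holding it in the gripper, all of it about 10 cm clear above the box. Leave the weight and the tape roll where they lie.

Things in the scene. Friction and masses are not known exactly. Their poses are not given: they have to be found in the camera images.
- toolbox: Fixed light-wood tool box, outside 248 (x) x 122 (y) x 51 mm, four walls 6 mm thick and 51 mm high, floor 5 mm. Origin: centre of its underside, on the table. A fixed cover 4 mm thick, its top flush with the rim, closes it at x below -7 mm; x = -7 to +118 mm is open at the top. The opening is shorter than the scraper, which comes out only tilted, grip end first.
- mouth (a point): Centre of the open half of the tool box, at the height of its rim (51 mm above the table).
- scraper_mid (a point): Scraper lying nearly flat (blade tip 1 to 2 deg low) on the box floor: 198 mm long, about 40 g; round wooden grip 100 mm long, 16 mm wide, 17 mm high; steel blade 98 mm long, 16 mm wide, 2 mm thick. This point: half-way along, where grip and blade meet, 8.5 mm over its underside. x axis: from grip to blade tip (about the box's -x); z up. The grip's middle is at x = -50 mm.
- scraper_tip (a point): Middle of the end of the scraper's blade (axes as scraper_mid); it starts under the cover.
- scraper_butt (a point): Middle of the free end of the scraper's wooden grip; it starts in the open half of the box.
- scraper: The scraper itself; origin on its underside, below scraper_mid.
- rubber_mid (a point): Centre of the eraser: 55 (x) x 25 (y) x 14 mm (z), lying on the cover of the tool box.
- rubber: The eraser; origin at the centre of its underside.
- glass_mid (a point): Centre of the black loupe to be put away: an upright stand loupe 43 mm in diameter, 38 mm high, standing on the cover of the tool box.
- glass: That loupe; origin at the centre of its underside.
- bin_a: Fixed open wooden bin, outside 150 (x) x 140 (y) x 35 mm, walls and floor 5 mm; origin: centre of its underside. It is the stationery bin: a pencil lies in its -x half along y; the +x half is empty.
- bin_b: Fixed open wooden bin of the same size and axes. It is the loupe bin: another loupe stands in its -x half; the +x half is empty.
- pencil_mid (a point): Middle of the pencil (112 mm long, 7 mm thick) in the stationery bin.
- glass_2_mid (a point): Centre of the loupe (43 mm in diameter, 38 mm high) that already stands in the loupe bin.
- weight_mid (a point): Bystander: centre of a grey cloth-covered weight, 100 x 46 x 27 mm.
- tape_mid (a point): Bystander: centre of a flat roll of tape, 98 mm in diameter, 25 mm high.

How it is judged:
On the way:
1. the eraser rests released in the bin with the pencil and the loupe rests released in the bin with the other loupe, while the scraper is still in the tool box (x of rubber_mid in the frame of bin_a between -0.07 and 0.07 m and y of rubber_mid in the frame of bin_a between -0.065 and 0.065 m and z of rubber_mid in the frame of bin_a below 0.032 m and x of glass_mid in the frame of bin_b between -0.07 and 0.07 m and y of glass_mid in the frame of bin_b between -0.065 and 0.065 m and z of glass_mid in the frame of bin_b below 0.032 m and contact force between the fingers and rubber below 0.1 N and contact force between the fingers and glass below 0.1 N and linear speed of each of rubber, glass below 0.03 m/s and height (world z) of each of scraper_tip, scraper_butt below 0.045 m), for 0.2 s.
At the end, for the whole second after the job is handed in: The fingers hold the scraper still (over 1 N; under 0.03 m/s), both ends and middle over 0.11 m above the table, not touching the box; the eraser lies inside the pencil's bin and the loupe inside the other loupe's bin (centres below 32 mm), pencil and second loupe still in theirs (x of rubber_mid in the frame of bin_a between -0.07 and 0.07 m and y of rubber_mid in the frame of bin_a between -0.065 and 0.065 m and z of rubber_mid in the frame of bin_a below 0.032 m and x of glass_mid in the frame of bin_b between -0.07 and 0.07 m and y of glass_mid in the frame of bin_b between -0.065 and 0.065 m and z of glass_mid in the frame of bin_b below 0.032 m and x of pencil_mid in the frame of bin_a between -0.07 and 0.07 m and y of pencil_mid in the frame of bin_a between -0.065 and 0.065 m and z of pencil_mid in the frame of bin_a below 0.05 m and x of glass_2_mid in the frame of bin_b between -0.07 and 0.07 m and y of glass_2_mid in the frame of bin_b between -0.065 and 0.065 m and z of glass_2_mid in the frame of bin_b below 0.05 m and height (world z) of each of scraper_tip, scraper_butt, scraper_mid above 0.11 m and contact force between the fingers and scraper above 1 N and contact force between toolbox and scraper below 0.1 N and linear speed of scraper below 0.03 m/s and angular speed of scraper below 0.3 rad/s); the arm keeps its last pose, push and grip.
It fails at once if the scraper is forced against the tool box (over 40 N) (contact force between scraper and toolbox above 40 N).
It fails at once if the weight is pushed more than 30 mm (distance of weight_mid from where it was at the start of the episode above 0.03 m).
It fails at once if the tape roll is pushed more than 30 mm (distance of tape_mid from where it was at the start of the episode above 0.03 m).
It also fails if it takes over 64 s, if anything falls off the work surface, if the arm or the gripper's body presses on something with over 40 N, if the wrist force passes 120 N, or if a joint passes its speed limit or range.

## Robot

A 6-joint arm with a two-finger parallel gripper is mounted at the origin on the work surface; the furniture and walls round the work are solid. World frame = base frame: x ahead of the robot, y to its left, z up, the work surface at z = 0. Lengths are in m, angles in rad, forces in N, time in s.
With the tool pointing down it reaches from about 0.3 to 0.825 m from the base axis. Payload 5.4 kg.
Tool frame: the origin (TCP) lies between the finger pads; the fingertips stand 14 mm ahead of it and the grasp point (between the pads) lies 5 mm behind it; x points along the fingers, z is the direction in which the jaws open and shut, and the axes are right-handed (so a half turn about x gives the same grasp; the last joint's range is limited). The gripper opens to 92 mm and grips with 3 to 60 N. Pads are 20 mm wide; open, the fingers measure 128 mm over their backs; the gripper's body (75 mm by 189 mm) begins 69 mm behind the grasp point.
Start: joints at [1.084, 0.158, 1.597, -0, 1.386, -0.21], TCP at [0.157, 0.553, 0.229] pointing down, gripper open.
Joint ranges: [-2.91, 2.91], [-0.94, 2.29], [0.18, 2.7], [-1.29, 4.43], [0.17, 2.64], [-3, 3]. Speed limits (rad/s): [2.57, 2.57, 3.14, 3.14, 3.14, 3.14].

## Interface

Orientations are given as a 3x3 rotation matrix whose columns are the frame's x, y, z axes.
In Python, from plant import robot gives the robot as it stands.
- The arm moves only by the tool play_rows, never from a script. Its arguments are lists of equal length, an entry for each row: "linear": the shift along the tool's x, y, z in mm, a list of three; "angular": the turn, a rotation vector about the tool's x, y, z in degrees, a list of three; "fingers": the finger opening in mm, from 0 to 91.9. In form: {"linear": [[dx, dy, dz], ...], "angular": [[wx, wy, wz], ...], "fingers": [fingers, ...]}. A call has 1 to 10 rows; each row is the pose to reach, as a shift and turn from the pose measured when the call began, along the tool's axes at that moment; what a row does not reach only later rows make up. A row lasts 1/8 s, in which the tool goes at most 62.5 mm and 10.7 degrees, less where a joint would pass 70% of its speed; a pose out of reach is approached as far as the arm can. A call with a gripper value outside its range is refused whole. The fingers move at their own pace and stop on an object; the grip force is fixed at half the most. Time passes only in rows, so rows that repeat a pose let the fingers close. It gives the time, the measured TCP pose, the force and the opening at its end, in the units of the state.
- robot.state(): the state, without advancing time (a new reading comes with each control period).
- robot.get_image(name): name is "scene" or "side" or "wrist"; returns the picture (400x640x3 uint8, blue, green, red); there is no depth.
- robot.calibration(name): a dict with "fovy" (degrees; the focal length in pixels is half the picture's height over the tangent of half this angle, whatever the lens; pixels are square), "cx", "cy" (the principal point, pixels), "view" (4x4, takes a point from world to camera coordinates); the wrist camera has in their place "T_tool_cam" (4x4, takes a point from camera to tool coordinates, whose origin is the TCP and whose axes are the tool frame's). Camera axes: x right, y down, z forward; pixel columns grow to the right and rows downward; lengths in m; the calibration is good to about 2 mm. The wrist camera is an equidistant fisheye: a pixel r from the principal point sees the ray r / f radians off the axis. A picture is of the moment at which its call begins: read the wrist's pose just before it. calibration takes no time and is no camera call.
- robot.hand_in(): hands the job in, once; it reports no verdict.
The state is a dict: "clock": time; "qpos": joint angles; "joint_vel": joint speeds; "joint_torque": joint torques, N m; "position": TCP position; "tool_rot": TCP orientation; "wrist_force": force on the tool from outside, world axes, zero at the start; "ft_torque": the same for the moment, N m; "finger_gap": opening from 0.0 (shut) to 1.0 (fully open).
Only numpy, scipy, OpenCV 4.12 (cv2) and the standard library are available. Lean on these libraries where they do the work, as an engineer would, in place of code of your own. Each camera call takes 0.05 s, during which the arm holds its last target.

## Working session

There is one attempt and no reset: what is moved stays moved. The work goes in short steps, Python scripts to look and compute and a tool call to move; the robot and the scene stay as the last step left them, time stands still between calls to the robot, and variables do not carry over. Pictures are saved under pics/ and viewed, and the job is handed in when it is done.

Besides the shell and the picture viewer there is one more tool, called by a JSON object that holds its "name" and its "arguments". play_rows: Moves the arm, as the interface text tells. Its arguments: {"type":"object","properties":{"linear":{"type":"array","items":{"type":"array","items":{"type":"number"}}},"angular":{"type":"array","items":{"type":"array","items":{"type":"number"}}},"fingers":{"type":"array","items":{"type":"number"}}},"required":["linear","angular","fingers"]}

```bash
mkdir -p pics; ls; python3 - <<'E'
from plant import robot
import cv2,json
s=robot.state()
print(s)
for n in ("scene","side","wrist"):
    im=robot.get_image(n); cv2.imwrite(f"pics/{n}0.png",im)
    print(n,robot.calibration(n))
E
```

```text
pics
{'clock': 0.0, 'qpos': array([ 1.08387847e+00,  1.59029040e-01,  1.59821265e+00, -2.35613819e-05,
        1.38620914e+00, -2.10087879e-01]), 'joint_vel': array([ 1.43576806e-05, -1.60575782e-03, -1.99397385e-04,  2.98462365e-04,
       -1.57648896e-04, -1.46249807e-03]), 'joint_torque': array([ 3.81959999e-04, -3.85569191e+01, -3.22110415e+01,  7.01770303e-02,
        3.78443487e-02, -1.51589488e-04]), 'position': array([0.15688631, 0.55256125, 0.22763995]), 'tool_rot': array([[-8.48979900e-04, -9.61927696e-01,  2.73302740e-01],
       [-1.65305621e-03,  2.73303815e-01,  9.61926345e-01],
       [-9.99998273e-01,  3.64871342e-04, -1.82214999e-03]]), 'wrist_force': array([ 0.19763905, -0.17876748,  0.47541282]), 'ft_torque': array([-0.01147079, -0.02192192, -0.01839514]), 'finger_gap': 0.9987591745878028}
scene {'fovy': 50.34505437579292, 'cx': 317.88941408585146, 'cy': 194.2153662969142, 'view': array([[ 0.52766458, -0.84930875,  0.01564398, -0.28423955],
       [-0.59045182, -0.37995564, -0.71203958,  0.36177884],
       [ 0.61068546,  0.36648105, -0.70196503,  0.70994354],
       [ 0.        ,  0.        ,  0.        ,  1.        ]])}
side {'fovy': 43.08631225019787, 'cx': 316.3828303813045, 'cy': 193.32154183627634, 'view': array([[-0.9358025 , -0.35249259, -0.00476007,  0.50592879],
       [-0.1187092 ,  0.32780768, -0.93725677,  0.13952408],
       [ 0.33193645, -0.87652216, -0.34860736,  1.18100227],
       [ 0.        ,  0.        ,  0.        ,  1.        ]])}
wrist {'fovy': 65.70646984690485, 'cx': 316.071738297737, 'cy': 201.41457578714918, 'T_tool_cam': array([[-8.98907339e-05, -2.96852468e-01,  9.54923350e-01,
        -1.56000627e-01],
       [ 6.57925183e-05, -9.54923354e-01, -2.96852463e-01,
         8.44200258e-02],
       [ 9.99999994e-01,  3.61425263e-05,  1.05369433e-04,
         1.22386302e-03],
       [ 0.00000000e+00,  0.00000000e+00,  0.00000000e+00,
         1.00000000e+00]])}
```

View pics/scene0.png

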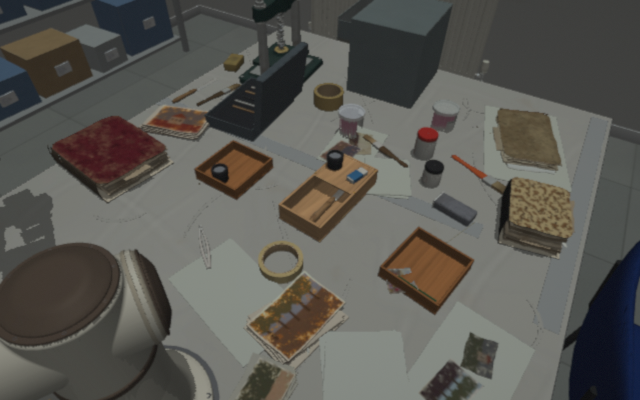

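View pics/side0.png

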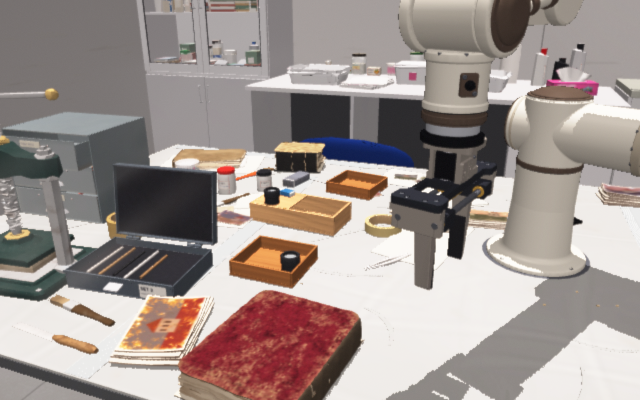

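View pics/wrist0.png

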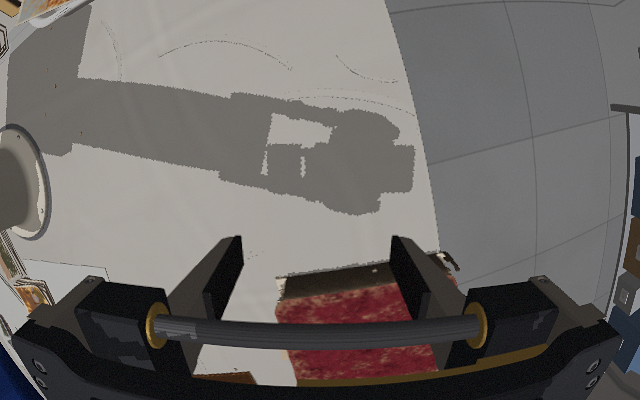

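The scene view shows the tool box at about (328,195), with the loupe at (335,159) and the eraser at (357,175). The loupe bin is at (234,168) and the other bin at (427,268). I'll zoom in next.

```bash
cat > h.py <<'E'
import numpy as np, cv2
from plant import robot
def ray(n,u,v,tool=None):
    c=robot.calibration(n); f=200/np.tan(np.radians(c['fovy'])/2)
    x,y=u-c['cx'],v-c['cy']
    if n!='wrist':
        V=c['view']; R,t=V[:3,:3],V[:3,3]
        d=np.array([x/f,y/f,1]); d/=np.linalg.norm(d)
        return -R.T@t, R.T@d
    p,Rt=tool
    r=np.hypot(x,y); th=r/f; d=np.array([x/r*np.sin(th),y/r*np.sin(th),np.cos(th)]) if r>0 else np.array([0,0,1.])
    T=c['T_tool_cam']
    return p+Rt@T[:3,3], Rt@T[:3,:3]@d
def onz(n,u,v,z,tool=None):
    o,d=ray(n,u,v,tool); return o+d*(z-o[2])/d[2]
def proj(n,P,tool=None):
    c=robot.calibration(n); f=200/np.tan(np.radians(c['fovy'])/2)
    P=np.asarray(P,float)
    if n!='wrist':
        V=c['view']; q=V[:3,:3]@P+V[:3,3]; return c['cx']+f*q[0]/q[2], c['cy']+f*q[1]/q[2]
    p,Rt=tool; T=c['T_tool_cam']
    q=T[:3,:3].T@(Rt.T@(P-p)-T[:3,3]); r=np.hypot(q[0],q[1]); th=np.arctan2(r,q[2])
    return c['cx']+f*th*q[0]/r, c['cy']+f*th*q[1]/r
E
python3 - <<'E'
import cv2
s=cv2.imread('pics/scene0.png')
cv2.imwrite('pics/z1.png',cv2.resize(s[130:250,180:390],None,fx=3.8,fy=3.8,interpolation=cv2.INTER_CUBIC))
cv2.imwrite('pics/z2.png',cv2.resize(s[190:320,360:520],None,fx=4,fy=4,interpolation=cv2.INTER_CUBIC))
s=cv2.imread('pics/side0.png')
cv2.imwrite('pics/z3.png',cv2.resize(s[160:290,220:420],None,fx=4,fy=4,interpolation=cv2.INTER_CUBIC))
E
```

```text
(no output)
```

View pics/z1.png

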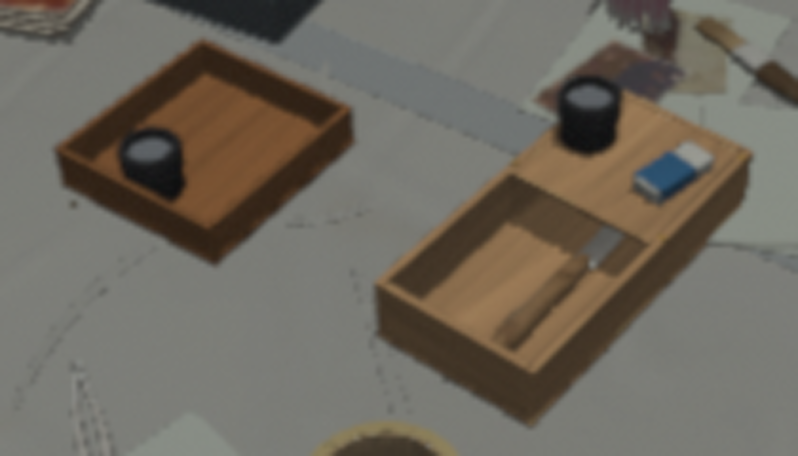

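View pics/z2.png

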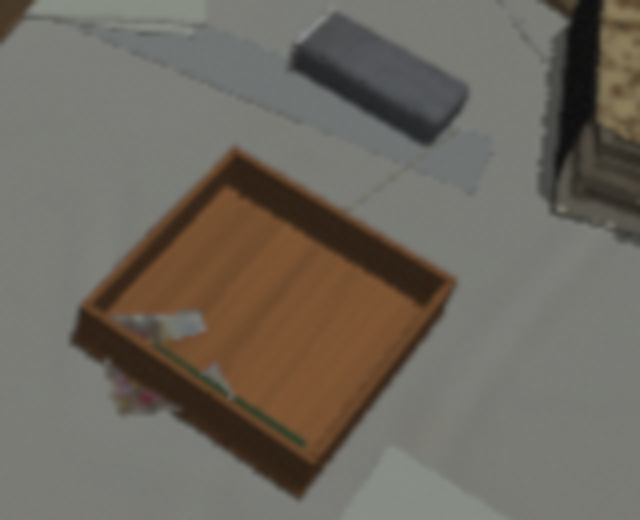

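View pics/z3.png

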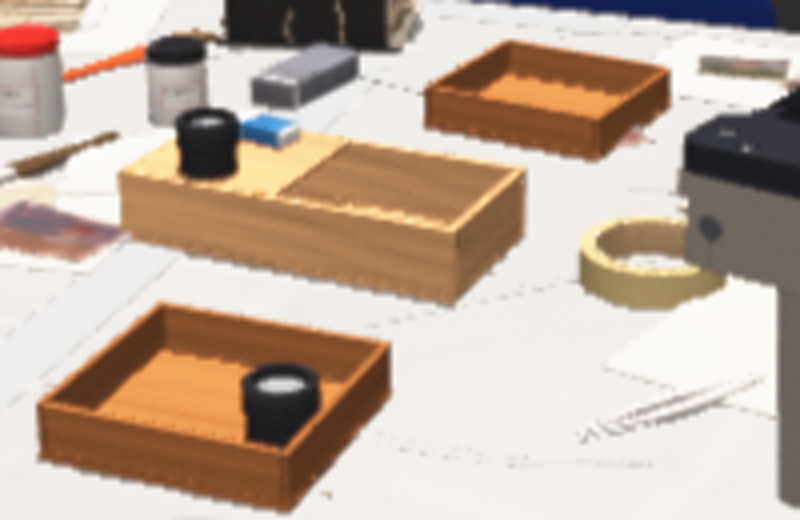

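```bash
python3 - <<'E'
from h import *
np.set_printoptions(precision=4,suppress=True)
def z1(u,v): return u/3.8+180,v/3.8+130
def z2(u,v): return u/4+360,v/4+190
def z3(u,v): return u/4+220,v/4+160
print('box scene',[onz('scene',*z1(*p),.051)[:2] for p in [(378,287),(533,373),(750,153),(515,177),(650,245)]])
print('box side',[onz('side',*z3(*p),.051)[:2] for p in [(122,175),(455,233),(525,168),(283,193),(345,141)]])
print('binb scene',[onz('scene',*z1(*p),.035)[:2] for p in [(57,150),(205,42),(352,108),(215,235)]])
print('binb side',[onz('side',*z3(*p),.035)[:2] for p in [(38,405),(160,305),(390,345),(285,452)]])
print('bina scene',[onz('scene',*z2(*p),.035)[:2] for p in [(80,310),(235,150),(457,280),(308,462)]])
print('loupe scene top', onz('scene',*z1(590,97),.089)[:2],'side',onz('side',*z3(208,122),.089)[:2])
print('loupe2 top', onz('scene',*z1(151,148),.043)[:2],'side',onz('side',*z3(281,383),.043)[:2])
print('eraser top corners',[onz('scene',*z1(*p),.065)[:2] for p in [(634,182),(660,190),(712,158),(688,145)]])
print('scraper butt/junction', onz('scene',*z1(507,335),.0135)[:2],onz('scene',*z1(590,262),.0135)[:2],onz('scene',*z1(608,240),.007)[:2])
print('tape',onz('scene',281,255,.025)[:2],'weight',onz('scene',455,205,.027)[:2])
print('pencil',[onz('scene',*z2(*p),.0085)[:2] for p in [(155,345),(303,441)]])
E
```

```text
box scene [array([0.4676, 0.0612]), array([ 0.4598, -0.0542]), array([ 0.7018, -0.0747]), array([0.5969, 0.044 ]), array([ 0.5891, -0.0605])]
box side [array([0.7047, 0.0598]), array([0.4657, 0.0766]), array([ 0.4572, -0.0435]), array([0.5916, 0.0525]), array([ 0.5892, -0.0501])]
binb scene [array([0.4674, 0.3272]), array([0.6134, 0.3205]), array([0.6109, 0.1866]), array([0.4611, 0.1852])]
binb side [array([0.6112, 0.3363]), array([0.6061, 0.2023]), array([0.4605, 0.2051]), array([0.4679, 0.3373])]
bina scene [array([ 0.447 , -0.2079]), array([ 0.5935, -0.2338]), array([ 0.5718, -0.368 ]), array([ 0.4258, -0.34  ])]
loupe scene top [0.6535 0.0223] side [0.6491 0.0413]
loupe2 top [0.4968 0.2685] side [0.4935 0.2828]
eraser top corners [array([ 0.6209, -0.0304]), array([ 0.6233, -0.048 ]), array([ 0.6687, -0.0618]), array([ 0.6716, -0.0427])]
scraper butt/junction [ 0.5056 -0.0079] [ 0.5889 -0.0192] [ 0.619  -0.0159]
tape [ 0.3691 -0.0117] weight [ 0.7155 -0.2788]
pencil [array([ 0.4669, -0.2456]), array([ 0.4539, -0.3327])]
```

```bash
cat >> h.py <<'E'
from scipy.spatial.transform import Rotation as Rn
def rot(zang,tilt=0):
    """tool down, jaw axis z at zang deg in world plane; tilt deg about jaw axis"""
    a=np.radians(zang); z=np.array([np.cos(a),np.sin(a),0]); x=np.array([0,0,-1.])
    R=np.column_stack([x,np.cross(z,x),z])
    return R@Rn.from_rotvec([0,0,np.radians(tilt)]).as_matrix()
def move(pos,R):
    s=robot.state(); T=s['tool_rot']; p=s['position']
    l=T.T@(np.array(pos)-p)*1000; w=np.degrees(Rn.from_matrix(T.T@R).as_rotvec())
    print('t',round(s['clock'],2),'pos',np.round(p,4),'gap',round(s['finger_gap']*92,1),'F',np.round(s['wrist_force'],1))
    print('lin',np.round(l,1),'ang',np.round(w,2))
E
python3 - <<'E'
from h import *
move([.52,0,.35],rot(90))
E
```

```text
t 0.15 pos [0.1569 0.5527 0.2279] gap 92.0 F [-0.4 -0.6  0.2]
lin [-121.7 -500.2 -432.6] ang [-15.86  -0.08  -0.03]
```

{"name": "play_rows", "arguments": {"linear": [[-121.7,-500.2,-432.6],[-121.7,-500.2,-432.6],[-121.7,-500.2,-432.6],[-121.7,-500.2,-432.6],[-121.7,-500.2,-432.6],[-121.7,-500.2,-432.6],[-121.7,-500.2,-432.6],[-121.7,-500.2,-432.6],[-121.7,-500.2,-432.6],[-121.7,-500.2,-432.6]], "angular": [[-15.86,0,0],[-15.86,0,0],[-15.86,0,0],[-15.86,0,0],[-15.86,0,0],[-15.86,0,0],[-15.86,0,0],[-15.86,0,0],[-15.86,0,0],[-15.86,0,0]], "fingers": [91.9,91.9,91.9,91.9,91.9,91.9,91.9,91.9,91.9,91.9]}}

```text
clock: 1.4
position: [0.4934, 0.0397, 0.3411]
tool_rot: [[-0.001, -1.0, 0.0], [-0.001, 0.0, 1.0], [-1.0, 0.001, -0.001]]
wrist_force: [0.5, -0.3, -0.1]
finger_gap: 0.999
```

```bash
python3 - <<'E'
from h import *
move([.52,0,.35],rot(90))
E
```

```text
t 1.4 pos [0.4934 0.0397 0.3411] gap 91.9 F [ 0.5 -0.3 -0.1]
lin [ -8.8 -26.6 -39.7] ang [-0.02 -0.06 -0.03]
```

{"name": "play_rows", "arguments": {"linear": [[-9,-26,-39],[-9,-26,-39],[-9,-26,-39]], "angular": [[0,0,0],[0,0,0],[0,0,0]], "fingers": [91.9,91.9,91.9]}}

```text
clock: 1.78
position: [0.5189, 0.0012, 0.3496]
tool_rot: [[-0.002, -1.0, 0.0], [-0.0, 0.0, 1.0], [-1.0, 0.002, -0.0]]
wrist_force: [0.7, -0.6, -0.1]
finger_gap: 1.0
```

```bash
python3 - <<'E'
from h import *
s=robot.state(); print(s['position'],s['tool_rot'],abs(s['joint_vel']).max())
im=robot.get_image('wrist'); cv2.imwrite('pics/w1.png',im); np.savez('w1.npz',p=s['position'],R=s['tool_rot'])
cv2.imwrite('pics/w1z.png',cv2.resize(im[80:300,220:420],None,fx=2.7,fy=2.7,interpolation=cv2.INTER_CUBIC))
E
```

```text
[0.51894113 0.00116171 0.3496478 ] [[-1.68231949e-03 -9.99998498e-01  4.17467701e-04]
 [-2.96866793e-04  4.17967699e-04  9.99999869e-01]
 [-9.99998541e-01  1.68219534e-03 -2.97569502e-04]] 0.02335231336976079
```

View pics/w1.png

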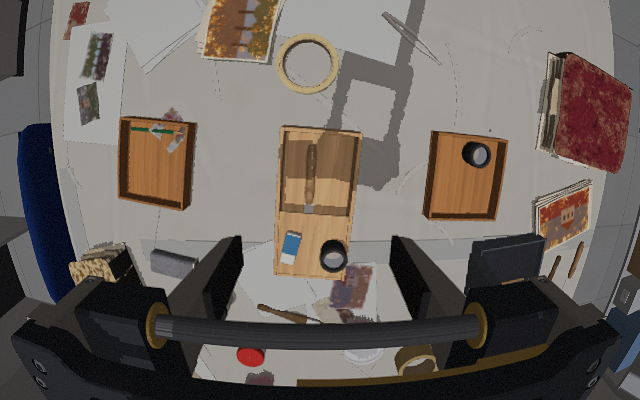

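View pics/w1z.png

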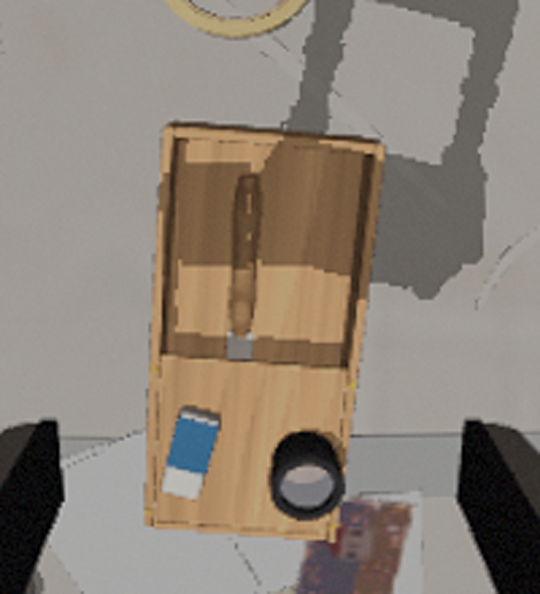

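```bash
python3 - <<'E'
from h import *
np.set_printoptions(precision=4,suppress=True)
d=np.load('w1.npz'); T=(d['p'],d['R'])
Z=lambda u,v:(u/2.7+220,v/2.7+80)
def W(pts,z,f=lambda u,v:(u,v)): return np.array([onz('wrist',*f(*p),z,T)[:2] for p in pts])
b=W([(165,126),(385,145),(333,540),(147,525)],.051,Z);print('box',b,b.mean(0))
print('cover edge',W([(160,355),(350,368)],.051,Z))
e=W([(182,412),(220,420),(198,500),(162,490)],.065,Z);print('eraser',e,e.mean(0), np.linalg.norm(e[0]-e[3]),np.linalg.norm(e[0]-e[1]))
print('loupe',W([(307,484)],.089,Z))
print('scraper butt, junction,blade@edge',W([(250,178),(241,335)],.0135,Z),W([(240,357)],.006,Z))
a=W([(120,117),(195,123),(187,210),(118,201)],.035);print('bina',a,a.mean(0))
bb=W([(432,130),(507,138),(500,220),(424,217)],.035);print('binb',bb,bb.mean(0))
print('loupe2',W([(480,156)],.043),'pencil',W([(131,128),(184,131)],.0085),'tape',W([(307,62)],.025),'weight',W([(174,262)],.027))
E
```

```text
box [[ 0.4612 -0.0488]
 [ 0.4714  0.0709]
 [ 0.7166  0.049 ]
 [ 0.7058 -0.0686]] [0.5888 0.0006]
cover edge [[ 0.5921 -0.0551]
 [ 0.6001  0.0549]]
eraser [[ 0.6218 -0.042 ]
 [ 0.6267 -0.0203]
 [ 0.6794 -0.0345]
 [ 0.6728 -0.0559]] [ 0.6502 -0.0382] 0.052829012633570684 0.02228614508976312
loupe [[0.6557 0.029 ]]
scraper butt, junction,blade@edge [[ 0.4948 -0.0032]
 [ 0.5919 -0.009 ]] [[ 0.6089 -0.01  ]]
bina [[ 0.4278 -0.3365]
 [ 0.4506 -0.1893]
 [ 0.5959 -0.2179]
 [ 0.5797 -0.364 ]] [ 0.5135 -0.2769]
binb [[0.4625 0.1857]
 [0.4658 0.3331]
 [0.6168 0.3427]
 [0.6082 0.1845]] [0.5383 0.2615]
loupe2 [[0.4994 0.2743]] pencil [[ 0.4501 -0.3315]
 [ 0.4638 -0.2216]] tape [[ 0.3622 -0.0114]] weight [[ 0.703  -0.2665]]
```

```bash
python3 - <<'E'
from h import *
move([.651,-.038,.14],rot(74.6))
move([.651,-.038,.068],rot(74.6))
E
```

```text
t 1.82 pos [0.5188 0.0016 0.3497] gap 92.0 F [-1.1  0.  -0. ]
lin [ 209.5 -132.5  -39.6] ang [15.43 -0.04 -0.08]
t 1.82 pos [0.5188 0.0016 0.3497] gap 92.0 F [-1.1  0.  -0. ]
lin [ 281.5 -132.6  -39.6] ang [15.43 -0.04 -0.08]
```

{"name": "play_rows", "arguments": {"linear": [[209.5,-132.5,-39.6],[209.5,-132.5,-39.6],[209.5,-132.5,-39.6],[209.5,-132.5,-39.6],[209.5,-132.5,-39.6],[209.5,-132.5,-39.6],[209.5,-132.5,-39.6]], "angular": [[15.4,0,0],[15.4,0,0],[15.4,0,0],[15.4,0,0],[15.4,0,0],[15.4,0,0],[15.4,0,0]], "fingers": [36,36,36,36,36,36,36]}}

```text
clock: 2.7
position: [0.6522, -0.0375, 0.144]
tool_rot: [[0.004, -0.965, 0.264], [-0.002, 0.264, 0.965], [-1.0, -0.005, -0.001]]
wrist_force: [0.9, 0.1, 0.3]
finger_gap: 0.394
```

```bash
python3 - <<'E'
from h import *
move([.651,-.038,.068],rot(74.6))
im=robot.get_image('wrist'); cv2.imwrite('pics/w2.png',im)
im=robot.get_image('scene'); cv2.imwrite('pics/s2.png',cv2.resize(im[100:250,250:450],None,fx=3.5,fy=3.5))
E
```

```text
t 2.7 pos [ 0.6522 -0.0375  0.144 ] gap 36.2 F [0.9 0.1 0.3]
lin [76.   1.4 -0.8] ang [ 0.09 -0.03  0.26]
```

View pics/w2.png

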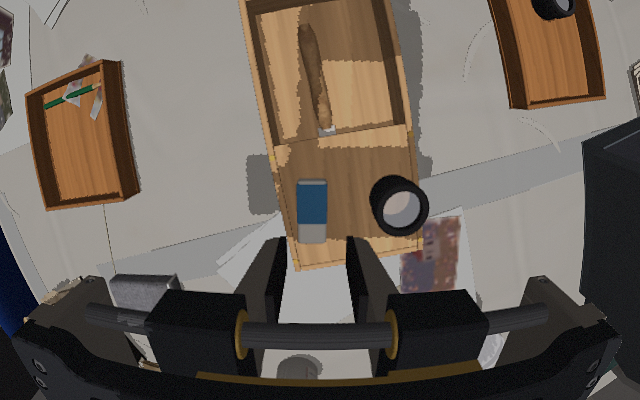

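View pics/s2.png

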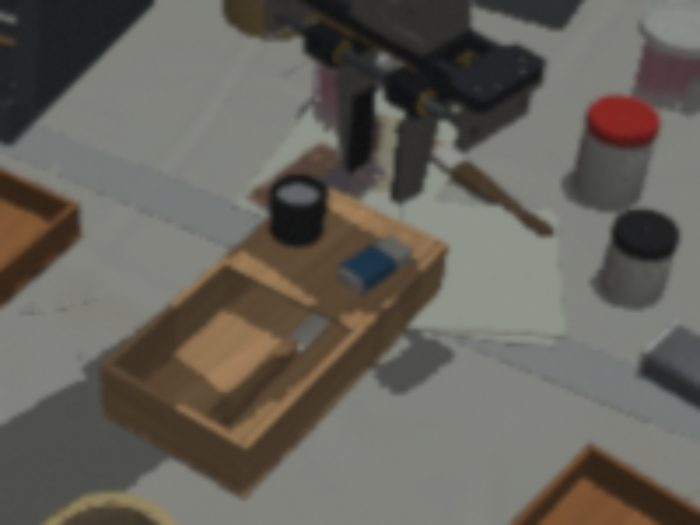

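```bash
python3 - <<'E'
from h import *
s=robot.state();T=(s['position'],s['tool_rot'])
P=[onz('wrist',u,v,.065,T) for u,v in [(298,181),(327,181),(325,243),(299,243)]]
print(np.round(P,4),np.mean(P,0)); c=np.mean(P,0)
print('loupe',onz('wrist',403,208,.089,T))
move([c[0],c[1],.068],rot(74.6))
E
```

```text
[[ 0.6216 -0.0428  0.065 ]
 [ 0.6276 -0.021   0.065 ]
 [ 0.6784 -0.0361  0.065 ]
 [ 0.6727 -0.057   0.065 ]] [ 0.6500875  -0.03922159  0.065     ]
loupe [0.65591727 0.02869456 0.089     ]
t 2.8 pos [ 0.652  -0.0378  0.1434] gap 36.1 F [-0.2  0.7  0.1]
lin [75.4  1.7 -1.8] ang [ 0.07 -0.04  0.21]
```

Centred to within 2 mm, so I'll go down and grip.

{"name": "play_rows", "arguments": {"linear": [[40,1.5,-1.8],[68,1.5,-1.8],[75.4,1.5,-1.8],[75.4,1.5,-1.8],[75.4,1.5,-1.8],[75.4,1.5,-1.8],[75.4,1.5,-1.8],[75.4,1.5,-1.8]], "angular": [[0,0,0.2],[0,0,0.2],[0,0,0.2],[0,0,0.2],[0,0,0.2],[0,0,0.2],[0,0,0.2],[0,0,0.2]], "fingers": [36,36,36,36,15,15,15,15]}}

```text
clock: 3.8
position: [0.6515, -0.0396, 0.0699]
tool_rot: [[0.003, -0.964, 0.264], [-0.001, 0.264, 0.964], [-1.0, -0.003, -0.001]]
wrist_force: [-1.5, -0.2, 6.2]
finger_gap: 0.254
```

```bash
python3 - <<'E'
from h import *
move([.54,-.284,.15],rot(81))
E
```

```text
t 3.8 pos [ 0.6515 -0.0396  0.0699] gap 23.4 F [-1.5 -0.2  6.2]
lin [ -80.    42.7 -265.3] ang [-6.33 -0.05  0.18]
```

{"name": "play_rows", "arguments": {"linear": [[-40,0,0],[-80,0,0],[-80,42.7,-265.3],[-80,42.7,-265.3],[-80,42.7,-265.3],[-80,42.7,-265.3],[-80,42.7,-265.3],[-80,42.7,-265.3],[-80,42.7,-265.3]], "angular": [[0,0,0.2],[0,0,0.2],[-6.3,0,0.2],[-6.3,0,0.2],[-6.3,0,0.2],[-6.3,0,0.2],[-6.3,0,0.2],[-6.3,0,0.2],[-6.3,0,0.2]], "fingers": [15,15,15,15,15,15,15,15,15]}}

```text
clock: 4.92
position: [0.5406, -0.2824, 0.1499]
tool_rot: [[-0.0, -0.988, 0.156], [0.0, 0.156, 0.988], [-1.0, 0.0, -0.0]]
wrist_force: [-0.1, -0.7, -0.2]
finger_gap: 0.256
```

```bash
python3 - <<'E'
from h import *
move([.54,-.284,.027],rot(81))
im=robot.get_image('wrist'); cv2.imwrite('pics/w3.png',im)
E
```

```text
t 4.92 pos [ 0.5406 -0.2824  0.1499] gap 23.6 F [-0.1 -0.7 -0.2]
lin [122.9   0.3  -1.6] ang [ 0.05 -0.   -0.02]
```

View pics/w3.png

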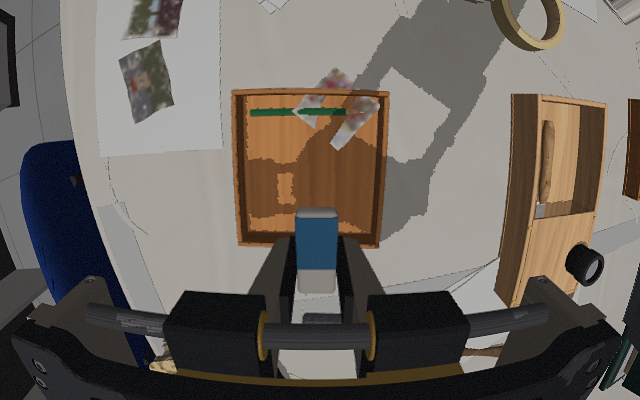

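```bash
python3 - <<'E'
from h import *
s=robot.state();T=(s['position'],s['tool_rot'])
P=np.array([onz('wrist',u,v,.035,T) for u,v in [(233,91),(388,93),(380,247),(238,244)]])
print(np.round(P,4),P.mean(0))
E
```

```text
[[ 0.4292 -0.3374  0.035 ]
 [ 0.4526 -0.2037  0.035 ]
 [ 0.5968 -0.2263  0.035 ]
 [ 0.5722 -0.3638  0.035 ]] [ 0.51270762 -0.28277787  0.035     ]
```

{"name": "play_rows", "arguments": {"linear": [[60,0,-1.5],[105,0,-1.5],[123,0,-1.5],[123,0,-1.5],[123,0,-1.5],[123,0,-1.5],[123,0,-1.5],[90,0,-1.5],[30,0,-1.5],[-20,0,-1.5]], "angular": [[0,0,0],[0,0,0],[0,0,0],[0,0,0],[0,0,0],[0,0,0],[0,0,0],[0,0,0],[0,0,0],[0,0,0]], "fingers": [15,15,15,15,40,40,40,40,40,60]}}

```text
clock: 6.22
position: [0.5407, -0.284, 0.1724]
tool_rot: [[0.001, -0.988, 0.155], [-0.001, 0.155, 0.988], [-1.0, -0.001, -0.001]]
wrist_force: [-0.1, -1.0, -0.5]
finger_gap: 0.527
```

```bash
python3 - <<'E'
from h import *
move([.656,.029,.20],rot(90))
im=robot.get_image('wrist'); cv2.imwrite('pics/w4.png',im)
E
```

```text
t 6.22 pos [ 0.5407 -0.284   0.1724] gap 48.4 F [-0.1 -1.  -0.5]
lin [-27.9 -65.4 327.1] ang [-8.92 -0.06  0.05]
```

View pics/w4.png

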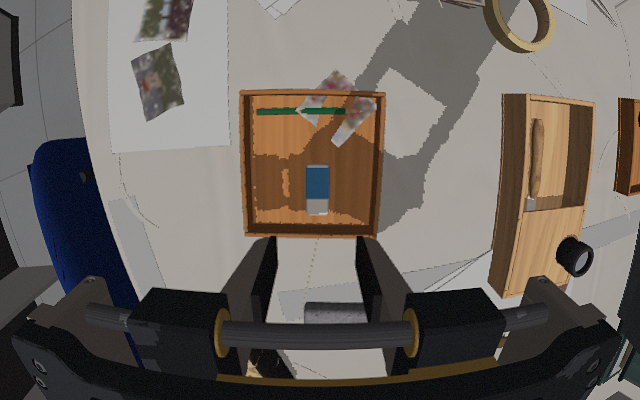

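The eraser lies in bin_a around (317,190), clear of the pencil. On to the loupe.

{"name": "play_rows", "arguments": {"linear": [[-28,-65.4,327],[-28,-65.4,327],[-28,-65.4,327],[-28,-65.4,327],[-28,-65.4,327],[-28,-65.4,327],[-28,-65.4,327],[-28,-65.4,327]], "angular": [[-8.9,0,0],[-8.9,0,0],[-8.9,0,0],[-8.9,0,0],[-8.9,0,0],[-8.9,0,0],[-8.9,0,0],[-8.9,0,0]], "fingers": [70,70,70,70,70,70,70,70]}}

```text
clock: 7.28
position: [0.6584, 0.025, 0.2065]
tool_rot: [[0.009, -1.0, 0.002], [-0.009, 0.002, 1.0], [-1.0, -0.009, -0.009]]
wrist_force: [0.4, -0.5, -0.7]
finger_gap: 0.761
```

```bash
python3 - <<'E'
from h import *
move([.656,.029,.072],rot(90))
s=robot.state(); np.savez('w5.npz',p=s['position'],R=s['tool_rot'])
im=robot.get_image('wrist'); cv2.imwrite('pics/w5.png',im)
E
```

```text
t 7.28 pos [0.6584 0.025  0.2065] gap 70.0 F [ 0.4 -0.5 -0.7]
lin [134.4   3.6   5.3] ang [-0.1  -0.53  0.52]
```

View pics/w5.png

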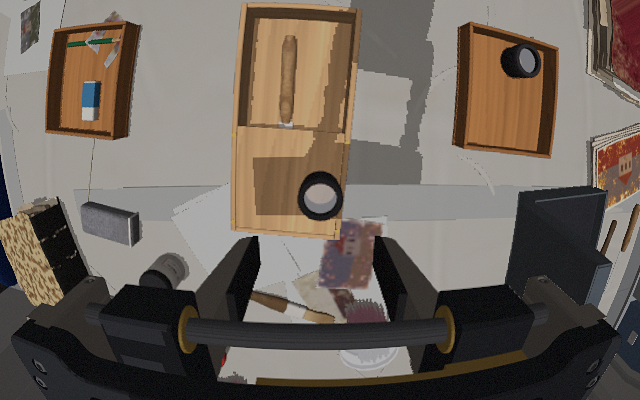

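```bash
python3 - <<'E'
from h import *
d=np.load('w5.npz');T=(d['p'],d['R'])
for q in [(321,198),(344,198),(298,198)]: print(np.round(onz('wrist',*q,.089,T),4))
P=np.array([onz('wrist',u,v,.051,T) for u,v in [(241,3),(361,9),(335,239),(231,231)]])
print(np.round(P,4),P.mean(0))
print('cover edge',onz('wrist',238,126,.051,T),onz('wrist',348,133,.051,T))
print('scraper',[np.round(onz('wrist',u,v,.0135,T),4) for u,v in [(290,37),(287,122)]])
P=np.array([onz('wrist',u,v,.035,T) for u,v in [(463,22),(559,50),(553,157),(456,146)]])
print(np.round(P,4),P.mean(0))
move([.656,.029,.072],rot(90))
E
```

```text
[0.6571 0.0296 0.089 ]
[0.6571 0.0509 0.089 ]
[0.6571 0.0084 0.089 ]
[[ 0.4619 -0.0509  0.051 ]
 [ 0.4719  0.0697  0.051 ]
 [ 0.7161  0.0455  0.051 ]
 [ 0.7076 -0.0709  0.051 ]] [ 0.58940857 -0.00163252  0.051     ]
cover edge [ 0.59204236 -0.05466975  0.051     ] [0.60061395 0.05682599 0.051     ]
scraper [array([ 0.4944, -0.0041,  0.0135]), array([ 0.5915, -0.008 ,  0.0135])]
[[0.468  0.1884 0.035 ]
 [0.473  0.3372 0.035 ]
 [0.6161 0.3362 0.035 ]
 [0.6119 0.1826 0.035 ]] [0.54221651 0.26110384 0.035     ]
t 7.33 pos [0.6584 0.0248 0.2066] gap 70.3 F [ 0.8 -0.3  0.1]
lin [134.5   3.6   5.5] ang [-0.13 -0.53  0.52]
```

{"name": "play_rows", "arguments": {"linear": [[50,2.7,5.5],[100,2.7,5.5],[126,2.7,5.5],[134,2.7,5.5],[134,2.7,5.5],[134,2.7,5.5],[134,2.7,5.5],[134,2.7,5.5],[134,2.7,5.5],[134,2.7,5.5]], "angular": [[0,-0.5,0.5],[0,-0.5,0.5],[0,-0.5,0.5],[0,-0.5,0.5],[0,-0.5,0.5],[0,-0.5,0.5],[0,-0.5,0.5],[0,-0.5,0.5],[0,-0.5,0.5],[0,-0.5,0.5]], "fingers": [70,70,70,70,70,30,30,30,30,30]}}

```text
clock: 8.57
position: [0.6575, 0.029, 0.0734]
tool_rot: [[0.002, -1.0, 0.002], [-0.001, 0.002, 1.0], [-1.0, -0.002, -0.001]]
wrist_force: [-1.1, -0.8, 5.5]
finger_gap: 0.447
```

```bash
python3 - <<'E'
from h import *
move([.575,.262,.16],rot(90))
E
```

```text
t 8.57 pos [0.6575 0.029  0.0734] gap 41.1 F [-1.1 -0.8  5.5]
lin [-86.9  82.8 232.8] ang [-0.12 -0.04  0.1 ]
```

{"name": "play_rows", "arguments": {"linear": [[-45,0,0],[-87,0,0],[-87,82.8,232.8],[-87,82.8,232.8],[-87,82.8,232.8],[-87,82.8,232.8],[-87,82.8,232.8],[-87,82.8,232.8],[-87,82.8,232.8]], "angular": [[0,0,0],[0,0,0],[0,0,0],[0,0,0],[0,0,0],[0,0,0],[0,0,0],[0,0,0],[0,0,0]], "fingers": [30,30,30,30,30,30,30,30,30]}}

```text
clock: 9.7
position: [0.5756, 0.2606, 0.1598]
tool_rot: [[0.002, -1.0, 0.004], [-0.001, 0.004, 1.0], [-1.0, -0.002, -0.001]]
wrist_force: [0.3, 0.3, -0.0]
finger_gap: 0.451
```

```bash
python3 - <<'E'
from h import *
move([.575,.262,.029],rot(90))
im=robot.get_image('wrist'); cv2.imwrite('pics/w6.png',im)
E
```

```text
t 9.7 pos [0.5756 0.2606 0.1598] gap 41.5 F [ 0.3  0.3 -0. ]
lin [130.8   0.8   1.5] ang [-0.23 -0.06  0.09]
```

View pics/w6.png

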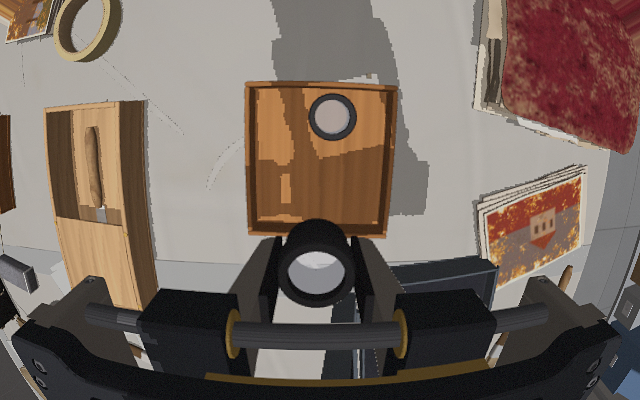

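```bash
python3 - <<'E'
from h import *
s=robot.state();T=(s['position'],s['tool_rot'])
P=np.array([onz('wrist',u,v,.035,T) for u,v in [(246,83),(397,87),(386,237),(249,235)]])
print(np.round(P,4),P.mean(0))
print('case',onz('scene',240,137,0),onz('scene',208,122,0),onz('side',70,272,0),onz('side',185,295,0),onz('side',212,258,0.04))
E
```

```text
[[0.4669 0.1989 0.035 ]
 [0.4706 0.3355 0.035 ]
 [0.6169 0.3319 0.035 ]
 [0.6141 0.1942 0.035 ]] [0.54211498 0.26512848 0.035     ]
case [0.67096876 0.35123463 0.        ] [0.67674224 0.48087159 0.        ] [0.94948301 0.44305602 0.        ] [0.65846339 0.43583033 0.        ] [0.64859311 0.34441478 0.04      ]
```

{"name": "play_rows", "arguments": {"linear": [[60,0.8,3],[110,0.8,3],[130.8,0.8,3],[130.8,0.8,3],[130.8,0.8,3],[130.8,0.8,3],[130.8,0.8,3],[105,0.8,3],[60,0.8,3],[0,0.8,3]], "angular": [[0,0,0],[0,0,0],[0,0,0],[0,0,0],[0,0,0],[0,0,0],[0,0,0],[0,0,0],[0,0,0],[0,0,0]], "fingers": [30,30,30,30,66,66,66,66,66,66]}}

```text
clock: 11.0
position: [0.5737, 0.2633, 0.16]
tool_rot: [[-0.001, -1.0, 0.004], [-0.002, 0.004, 1.0], [-1.0, 0.001, -0.002]]
wrist_force: [1.5, -0.1, 0.3]
finger_gap: 0.72
```

```bash
python3 - <<'E'
from h import *
move([.54,-.008,.26],rot(86.5))
im=robot.get_image('wrist'); cv2.imwrite('pics/w7.png',im)
E
```

```text
t 11.0 pos [0.5737 0.2633 0.16  ] gap 66.3 F [ 1.5 -0.1  0.3]
lin [ -99.5   32.7 -271.6] ang [ 3.26 -0.1  -0.08]
```

View pics/w7.png

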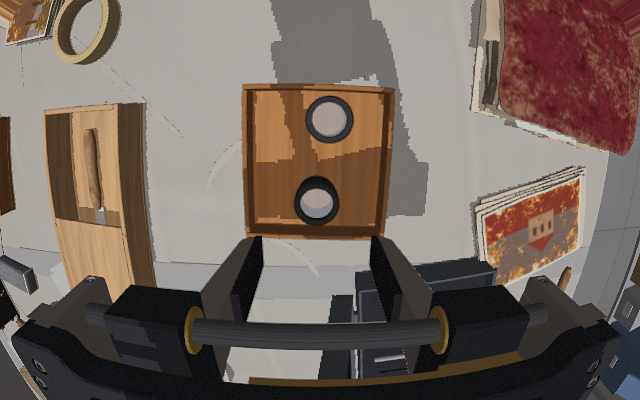

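The loupe stands upright in bin_b at (317,203). Next is the scraper grip, which I'll look at again from above.

{"name": "play_rows", "arguments": {"linear": [[-80,32,-60],[-99,32,-271],[-99,32,-271],[-99,32,-271],[-99,32,-271],[-99,32,-271],[-99,32,-271],[-99,32,-271]], "angular": [[3.3,0,0],[3.3,0,0],[3.3,0,0],[3.3,0,0],[3.3,0,0],[3.3,0,0],[3.3,0,0],[3.3,0,0]], "fingers": [44,44,44,44,44,44,44,44]}}

```text
clock: 12.05
position: [0.5443, -0.0048, 0.2685]
tool_rot: [[0.014, -0.998, 0.059], [0.003, 0.059, 0.998], [-1.0, -0.013, 0.004]]
wrist_force: [-0.8, -0.2, 0.3]
finger_gap: 0.48
```

```bash
python3 - <<'E'
from h import *
s=robot.state(); np.savez('w8.npz',p=s['position'],R=s['tool_rot']); print(s['position'])
im=robot.get_image('wrist'); cv2.imwrite('pics/w8.png',im)
cv2.imwrite('pics/w8z.png',cv2.resize(im[40:300,220:420],None,fx=2.3,fy=2.3,interpolation=cv2.INTER_CUBIC))
im=robot.get_image('side'); cv2.imwrite('pics/s8.png',im)
E
```

```text
[ 0.54429867 -0.00480968  0.26847772]
```

View pics/w8z.png

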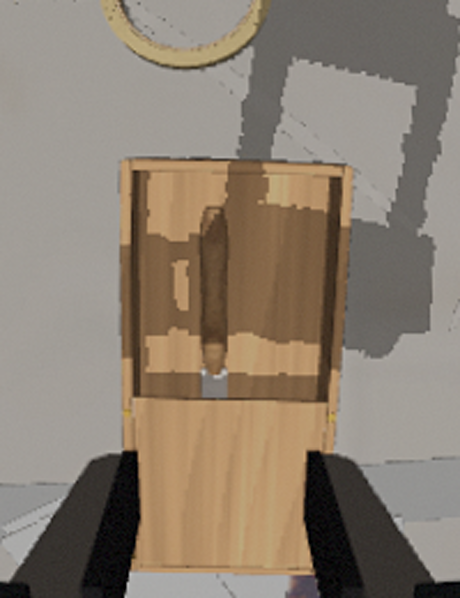

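View pics/s8.png

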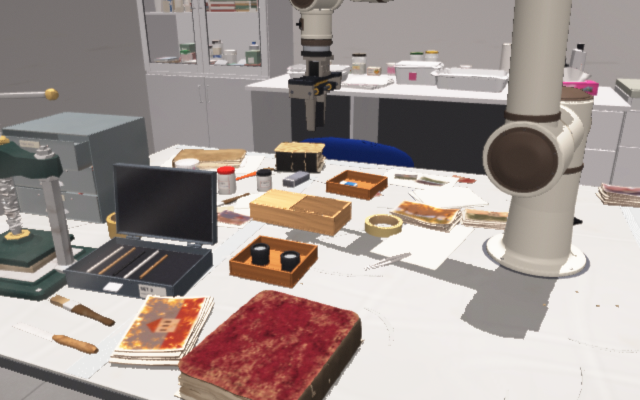

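```bash
python3 - <<'E'
from h import *
np.set_printoptions(precision=4,suppress=True)
d=np.load('w8.npz');T=(d['p'],d['R']); Z=lambda u,v:(u/2.3+220,v/2.3+40)
for n,q,z in [('butt',(214,206),.0135),('junc',(214,373),.0135),('L',(201,290),.0135),('R',(228,290),.0135),('c0',(121,160),.051),('c1',(352,167),.051),('c2',(326,573),.051),('c3',(128,569),.051),('e0',(134,398),.051),('e1',(330,403),.051)]:
    print(n,onz('wrist',*Z(*q),z,T))
move([.543,-.007,.12],rot(87)); move([.543,-.007,.024],rot(87))
E
```

```text
butt [ 0.4921 -0.0035  0.0135]
junc [ 0.5924 -0.0097  0.0135]
L [ 0.5409 -0.0141  0.0135]
R [0.5419 0.0017 0.0135]
c0 [ 0.4613 -0.0497  0.051 ]
c1 [0.4716 0.0701 0.051 ]
c2 [0.7168 0.0532 0.051 ]
c3 [ 0.7058 -0.0706  0.051 ]
e0 [ 0.5921 -0.0543  0.051 ]
e1 [0.6019 0.0553 0.051 ]
t 12.15 pos [ 0.5444 -0.0049  0.2686] gap 43.8 F [-0.6  0.9 -0. ]
lin [148.6   3.3  -2.7] ang [-0.4   0.2   0.78]
t 12.15 pos [ 0.5444 -0.0049  0.2686] gap 43.8 F [-0.6  0.9 -0. ]
lin [244.5   4.6  -3. ] ang [-0.4   0.2   0.78]
```

{"name": "play_rows", "arguments": {"linear": [[60,3,-2],[120,4,-2],[180,4.5,-2.5],[225,5.5,-2.5],[240,5.5,-2.5],[244.5,5.5,-2.5],[244.5,5.5,-2.5]], "angular": [[-0.1,0.2,0.8],[-0.1,0.2,0.8],[-0.1,0.2,0.8],[-0.1,0.2,0.8],[-0.1,0.2,0.8],[-0.1,0.2,0.8],[-0.1,0.2,0.8]], "fingers": [44,44,44,44,44,44,44]}}

```text
clock: 13.02
position: [0.5436, -0.0066, 0.0257]
tool_rot: [[0.003, -0.998, 0.057], [-0.001, 0.057, 0.998], [-1.0, -0.003, -0.001]]
wrist_force: [1.1, -0.1, -0.4]
finger_gap: 0.475
```

```bash
python3 - <<'E'
from h import *
move([.542,-.0065,.024],rot(86.5))
im=robot.get_image('wrist'); cv2.imwrite('pics/w9.png',im)
im=robot.get_image('scene'); cv2.imwrite('pics/s9.png',cv2.resize(im[100:250,250:450],None,fx=3.5,fy=3.5))
E
```

```text
t 13.03 pos [ 0.5436 -0.0066  0.0257] gap 43.7 F [ 1.1 -0.1 -0.4]
lin [ 1.7  1.6 -0. ] ang [ 0.22 -0.03  0.15]
```

View pics/w9.png

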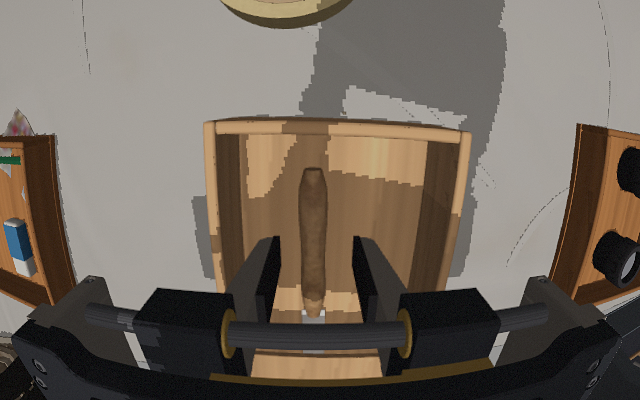

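View pics/s9.png

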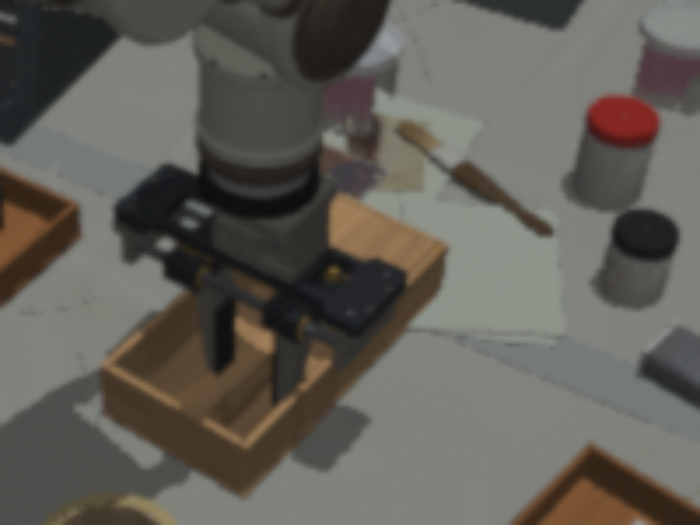

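{"name": "play_rows", "arguments": {"linear": [[2,1.5,0],[2,1.5,0],[2,1.5,0],[2,1.5,0],[2,1.5,0],[2,1.5,0]], "angular": [[0,0,0.1],[0,0,0.1],[0,0,0.1],[0,0,0.1],[0,0,0.1],[0,0,0.1]], "fingers": [44,8,8,8,8,8]}}

```text
clock: 13.88
position: [0.5423, -0.0067, 0.024]
tool_rot: [[0.001, -0.998, 0.057], [-0.001, 0.057, 0.998], [-1.0, -0.001, -0.001]]
wrist_force: [0.2, -0.3, 0.6]
finger_gap: 0.168
```

```bash
python3 - <<'E'
from h import *
s=robot.state(); print(s['joint_vel'].round(3))
move([.541,-.0065,.024],rot(86.5))
im=robot.get_image('wrist'); cv2.imwrite('pics/w10.png',im)
E
```

```text
[-0.    -0.    -0.001  0.    -0.    -0.001]
t 13.88 pos [ 0.5423 -0.0067  0.024 ] gap 15.4 F [ 0.2 -0.3  0.6]
lin [0.  1.3 0.1] ang [ 0.21 -0.04  0.08]
```

View pics/w10.png

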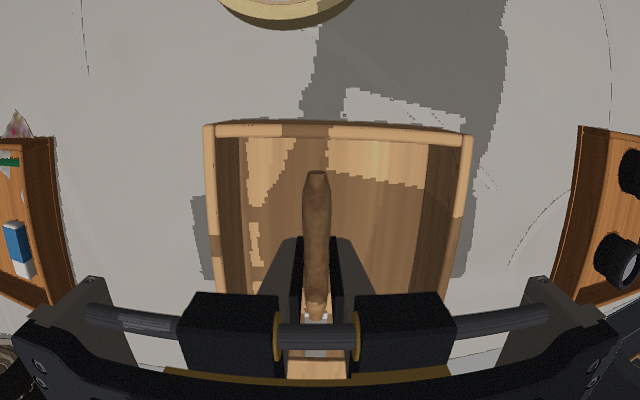

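{"name": "play_rows", "arguments": {"linear": [[-3,0,0],[-5,2,0],[-5,6,0],[-5,10,0],[-5,12,0],[-5,12,0]], "angular": [[0,0,0],[0,0,0],[0,0,0],[0,0,0],[0,0,0],[0,0,0]], "fingers": [8,8,8,8,8,8]}}

```text
clock: 14.68
position: [0.5301, -0.0059, 0.029]
tool_rot: [[0.001, -0.998, 0.057], [-0.001, 0.057, 0.998], [-1.0, -0.001, -0.001]]
wrist_force: [0.3, -0.5, -0.3]
finger_gap: 0.167
```

```bash
python3 - <<'E'
from h import *
move([.530,-.006,.029],rot(86.5))
s=robot.state();T=(s['position'],s['tool_rot'])
im=robot.get_image('wrist'); cv2.imwrite('pics/w11.png',im)
for th in np.arange(2.5,22.6,2.5):
    t=np.radians(th);c,n=np.cos(t),np.sin(t); print(th,round(-17*c-148*n+17,1),round(-17*n+148*c-148,1))
E
```

```text
t 14.68 pos [ 0.5301 -0.0059  0.029 ] gap 15.4 F [ 0.3 -0.5 -0.3]
lin [-0.   0.1 -0.1] ang [ 0.21 -0.04  0.08]
2.5 -6.4 -0.9
5.0 -12.8 -2.0
7.5 -19.2 -3.5
10.0 -25.4 -5.2
12.5 -31.6 -7.2
15.0 -37.7 -9.4
17.5 -43.7 -12.0
20.0 -49.6 -14.7
22.5 -55.3 -17.8
```

View pics/w11.png

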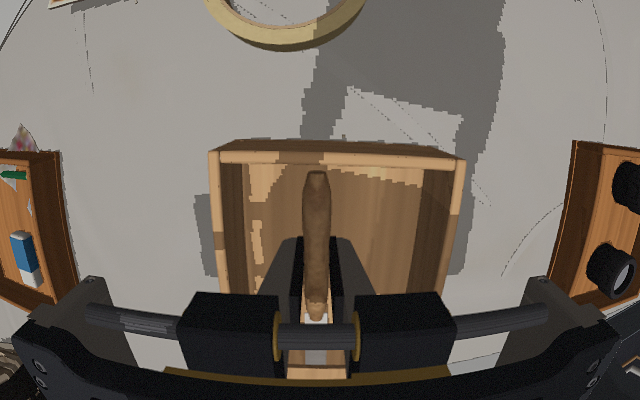

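No contact force. Next, tilt it about the blade tip.

{"name": "play_rows", "arguments": {"linear": [[-6.4,-0.9,0],[-12.8,-2,0],[-19.2,-3.5,0],[-25.4,-5.2,0],[-31.6,-7.2,0],[-37.7,-9.4,0],[-43.7,-12,0],[-43.7,-12,0],[-43.7,-12,0]], "angular": [[0,0,2.5],[0,0,5],[0,0,7.5],[0,0,10],[0,0,12.5],[0,0,15],[0,0,17.5],[0,0,17.5],[0,0,17.5]], "fingers": [8,8,8,8,8,8,8,8,8]}}

```text
clock: 15.85
position: [0.5419, -0.0066, 0.0724]
tool_rot: [[-0.299, -0.953, 0.057], [0.017, 0.055, 0.998], [-0.954, 0.299, -0.001]]
wrist_force: [-0.4, -0.6, 0.3]
finger_gap: 0.166
```

```bash
python3 - <<'E'
from h import *
s=robot.state();print(s['position'],s['tool_rot'].round(3),s['wrist_force'],s['finger_gap']); np.savez('w12.npz',p=s['position'],R=s['tool_rot'])
im=robot.get_image('wrist'); cv2.imwrite('pics/w12.png',im)
im=robot.get_image('scene'); cv2.imwrite('pics/s12.png',cv2.resize(im[100:250,250:450],None,fx=3.5,fy=3.5))
im=robot.get_image('side'); cv2.imwrite('pics/d12.png',cv2.resize(im[110:290,220:420],None,fx=3.2,fy=3.2))
E
```

```text
[ 0.5418536  -0.00656543  0.07236123] [[-0.299 -0.953  0.057]
 [ 0.017  0.055  0.998]
 [-0.954  0.299 -0.001]] [-0.35177783 -0.62084242  0.25229573] 0.1663392427582091
```

View pics/w12.png

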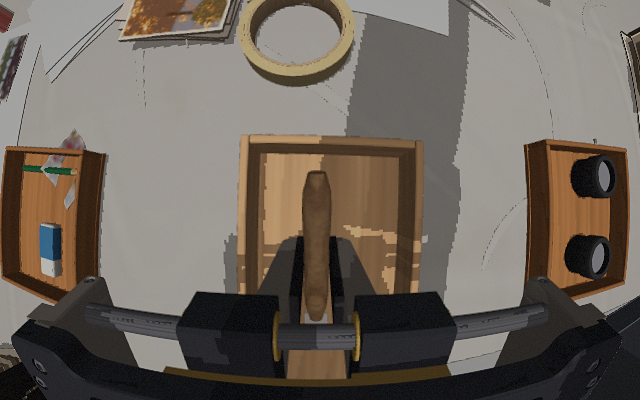

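View pics/s12.png

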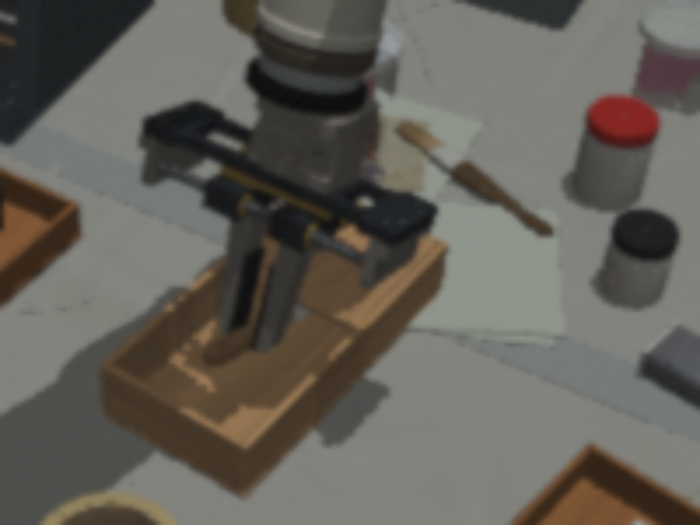

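View pics/d12.png

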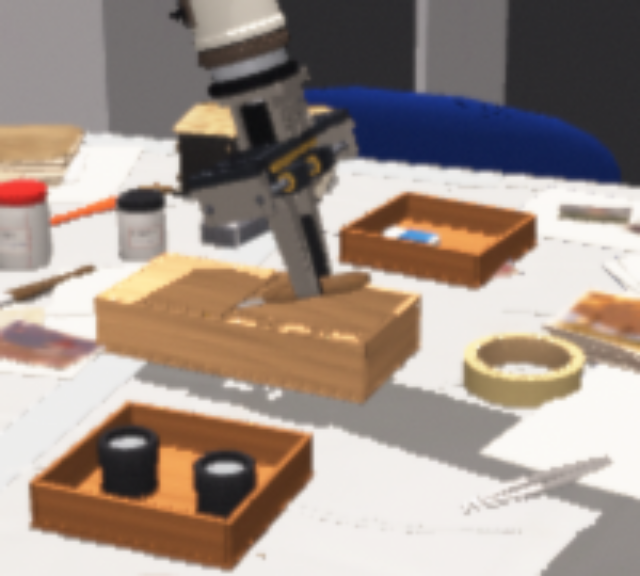

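{"name": "play_rows", "arguments": {"linear": [[0,5,0],[0,12,0],[0,20,0],[0,28,0],[0,36,0],[0,44,0],[0,50,0],[0,50,0]], "angular": [[0,0,0],[0,0,0],[0,0,0],[0,0,0],[0,0,0],[0,0,0],[0,0,0],[0,0,0]], "fingers": [8,8,8,8,8,8,8,8]}}

```text
clock: 17.0
position: [0.4938, -0.0038, 0.0877]
tool_rot: [[-0.299, -0.953, 0.058], [0.017, 0.055, 0.998], [-0.954, 0.299, -0.001]]
wrist_force: [1.4, -0.7, 0.3]
finger_gap: 0.163
```

```bash
python3 - <<'E'
from h import *
s=robot.state();print(s['position'],s['tool_rot'].round(3),s['wrist_force'],s['finger_gap'])
im=robot.get_image('wrist'); cv2.imwrite('pics/w13.png',im)
E
```

```text
[ 0.49382342 -0.0037825   0.08767922] [[-0.299 -0.953  0.058]
 [ 0.017  0.055  0.998]
 [-0.954  0.299 -0.001]] [ 1.35431591 -0.68443005  0.29686143] 0.16275046410665675
```

View pics/w13.png

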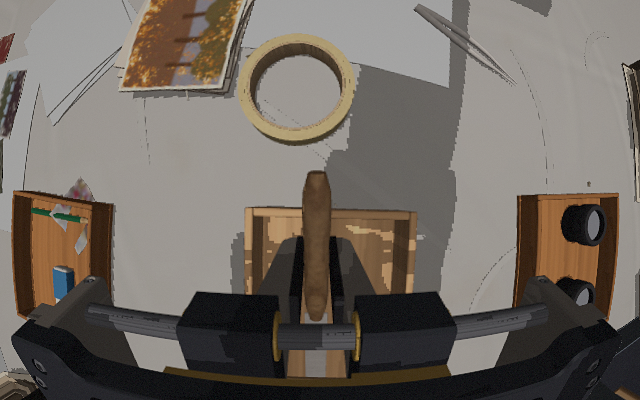

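{"name": "play_rows", "arguments": {"linear": [[0,6,0],[0,14,0],[0,22,0],[0,30,0],[0,38,0],[0,46,0],[0,54,0],[0,58,0],[0,58,0]], "angular": [[0,0,0],[0,0,0],[0,0,0],[0,0,0],[0,0,0],[0,0,0],[0,0,0],[0,0,0],[0,0,0]], "fingers": [8,8,8,8,8,8,8,8,8]}}

```text
clock: 18.18
position: [0.4387, -0.0006, 0.1051]
tool_rot: [[-0.298, -0.953, 0.058], [0.017, 0.055, 0.998], [-0.954, 0.299, -0.001]]
wrist_force: [0.4, -0.2, -0.1]
finger_gap: 0.167
```

```bash
python3 - <<'E'
from h import *
s=robot.state();print(s['position'],s['qpos'].round(2),s['wrist_force'],s['finger_gap'])
im=robot.get_image('scene'); cv2.imwrite('pics/s14.png',cv2.resize(im[100:300,220:450],None,fx=3,fy=3))
im=robot.get_image('side'); cv2.imwrite('pics/d14.png',cv2.resize(im[110:290,220:420],None,fx=3.2,fy=3.2))
E
```

```text
[ 0.43869592 -0.00062008  0.10506196] [-0.24  0.2   1.84 -0.06  1.4  -1.73] [ 0.37417531 -0.21717719 -0.11160508] 0.16673060364123124
```

View pics/s14.png

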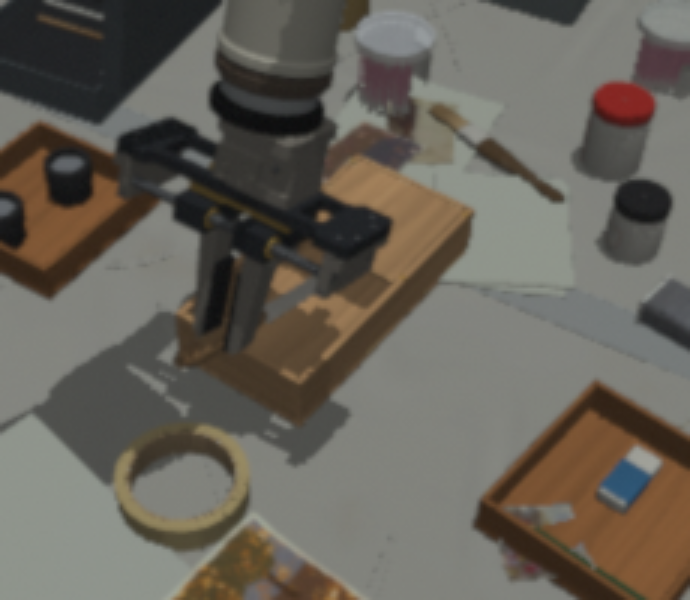

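View pics/d14.png

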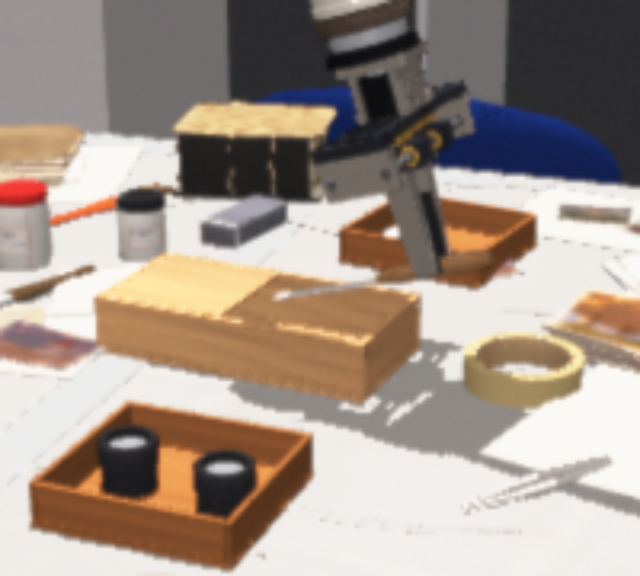

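The blade tip shows just clear of the cover edge at (275,297) in the side view. Lift straight up, staying slightly outward.

{"name": "play_rows", "arguments": {"linear": [[-6,6,0],[-16,12,0],[-28,16,0],[-42,20,0],[-58,25,0],[-74,30,0],[-90,34,0],[-106,38,0],[-106,38,0],[-106,38,0]], "angular": [[0,0,0],[0,0,0],[0,0,0],[0,0,0],[0,0,0],[0,0,0],[0,0,0],[0,0,0],[0,0,0],[0,0,0]], "fingers": [8,8,8,8,8,8,8,8,8,8]}}

```text
clock: 19.52
position: [0.4341, -0.0002, 0.217]
tool_rot: [[-0.299, -0.952, 0.058], [0.017, 0.055, 0.998], [-0.954, 0.3, -0.001]]
wrist_force: [0.1, 0.1, 0.4]
finger_gap: 0.167
```

```bash
python3 - <<'E'
from h import *
s=robot.state();R=s['tool_rot']
print('tip est',s['position']-R[:,1]*.148+R[:,0]*.017)
move(s['position']+[.10,-.006,0],R)
E
```

```text
tip est [ 0.56998911 -0.00809101  0.15646239]
t 19.52 pos [ 4.341e-01 -2.000e-04  2.170e-01] gap 15.4 F [0.1 0.1 0.4]
lin [-30.  -95.6  -0.2] ang [0. 0. 0.]
```

{"name": "play_rows", "arguments": {"linear": [[-8,-20,0],[-16,-45,0],[-23,-70,0],[-28,-88,0],[-30,-95,0],[-30,-95,0],[-30,-95,0],[-30,-95,0],[-30,-95,0]], "angular": [[0,0,0],[0,0,0],[0,0,0],[0,0,0],[0,0,0],[0,0,0],[0,0,0],[0,0,0],[0,0,0]], "fingers": [8,8,8,8,8,8,8,8,8]}}

```text
clock: 20.65
position: [0.5334, -0.0059, 0.2173]
tool_rot: [[-0.299, -0.952, 0.058], [0.017, 0.055, 0.998], [-0.954, 0.3, -0.001]]
wrist_force: [-0.2, -0.1, 0.4]
finger_gap: 0.17
```

```bash
python3 - <<'E'
from h import *
s=robot.state();R=s['tool_rot']
print(s['position'],s['joint_vel'].round(3),s['finger_gap'],'tip est',s['position']-R[:,1]*.148+R[:,0]*.017)
im=robot.get_image('side'); cv2.imwrite('pics/d15.png',cv2.resize(im[70:290,200:440],None,fx=2.7,fy=2.7))
im=robot.get_image('wrist'); cv2.imwrite('pics/w15.png',im)
im=robot.get_image('scene'); cv2.imwrite('pics/s15.png',im)
E
```

```text
[ 0.53337013 -0.00594978  0.21734877] [-0.001  0.002 -0.004 -0.001 -0.    -0.001] 0.17031555617281002 tip est [ 0.6692517  -0.01382632  0.1567917 ]
```

View pics/d15.png

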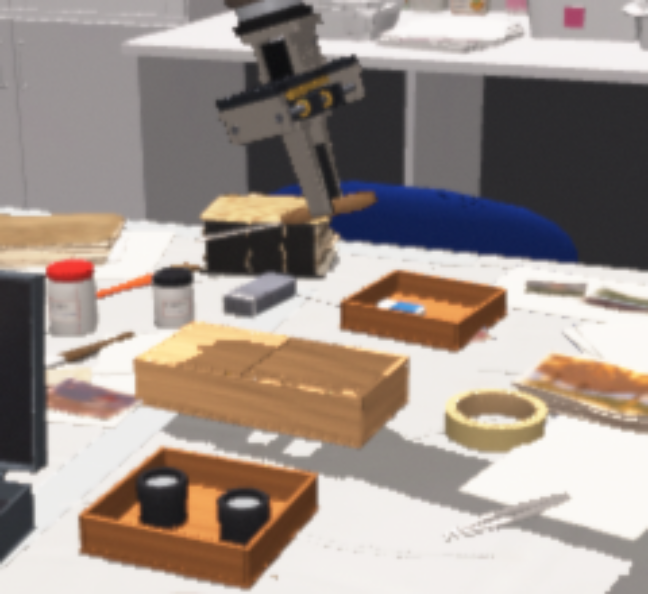

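View pics/w15.png

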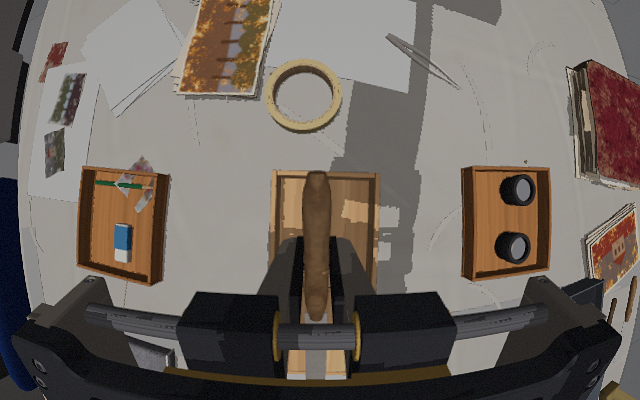

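View pics/s15.png

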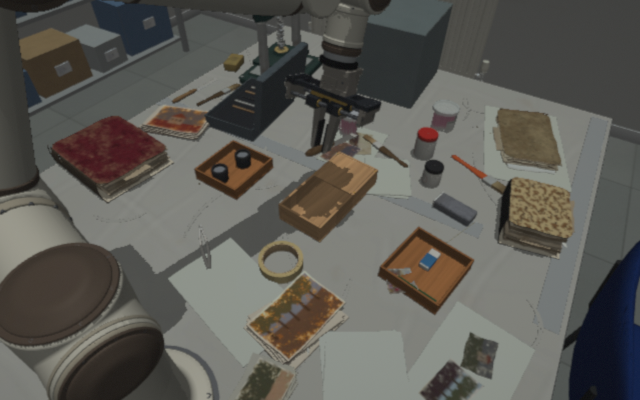

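```bash
python3 - <<'E'
from h import *
o,d=ray('side',205/2.7+200,238/2.7+70); t=(-.014-o[1])/d[1]; P=o+t*d; print('tip side',P)
if P[2]>.125: robot.hand_in(); print('handed in')
E
```

```text
tip side [ 0.66085901 -0.014       0.16075814]
the job is handed in; nothing more can be done
handed in
```

I did the whole task and handed it in at about 20.8 s of the 64 s allowed; no verdict is reported.

- **Eraser and loupe:** The last pictures show the eraser released in the pencil's bin. The loupe stands upright in the other loupe's bin. The pencil and second loupe look undisturbed.
- **Scraper:** I gripped it by the middle of its grip and slid it 12 mm toward the open end. Then I tilted it 17.5° about the blade tip, pulled it out along its own axis past the cover, and lifted it. The wrist force readings after each of those moves stayed below 2 N.
- **Final pose:** It is held still above the box in a 15.4 mm grip. The blade tip is the lowest point, at about 157 mm above the table from the arm's pose and 161 mm from the side view. That leaves about 10.5 cm over the rim.
- **Weight and tape roll:** Neither was touched, and they look to be where they started.

**Checks that disagreed:**
- My first position estimates from the scene and side cameras differed by about 15 mm in y, so I used the wrist camera for every grasp.
- The wrist showed about 6 N upward while closing on the eraser and the loupe. I did not find the cause, and it was gone after lifting.

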